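# Close a pen block in a one-hand bar clamp and keep the squeeze on

## Task

Join the two halves of the wooden pen block in the one-hand bar clamp that lies flat on the desk mat: stand the light half upright on the mat between the clamp's jaws, its flat face towards the flat face of the dark half (the one with the white adhesive strips) and lined up with it, and let go of it. Then pump the clamp's trigger against its handle, letting it right out between squeezes, until the sprung pad of the far jaw presses the halves tightly together and is pushed in about half-way, never so far that it bottoms out and crushes the wood. The adhesive needs steady pressure, so finish while still squeezing trigger and handle, and leave the other things on the desk where they are.

Things in the scene. Friction and masses are not known exactly. Their poses are not given: they have to be found in the camera images.
- clamp: Black and orange one-hand bar clamp lying flat on the mat, loose, 0.6 kg, 34 mm high. Origin: on the mat under the middle of its black housing, under the steel bar. x runs along the bar to the far jaw, y to the side where both jaws stick out, z up; handle and trigger stick out to -y. Housing (56 mm along x) carries near jaw, handle and trigger; the bar carries the far jaw and slides through it.
- clamp_grip (a point): Where handle and trigger are squeezed together from above, along the clamp's x: clamp x 1, y -62, z 17 mm; clamp axes; mat 17 mm below. Black handle: x -31 to -9, y -20 to -113, z 1 to 33 mm. Orange trigger let out: x 20 to 33, y -20 to -91 mm (its tip, to -102, curves outwards), z 5 to 29 mm. Over both: 64 mm let out, 44 mm fully squeezed.
- near_jaw_face (a point): Centre of the flat orange face of the near jaw (on the housing): clamp x 34, y 43, z 17 mm, 42 mm wide (y), 28 mm high, looking along the clamp's +x; clamp axes. Both jaws reach from y 6 to 68 mm and up to z 34 mm. Bar: y -11 to 9 mm, z 13 to 21 mm; its tail sticks out to x -60 mm and farther out as the clamp closes.
- pad_face (a point): Centre of the flat orange face of the far jaw's sprung pad, 42 mm wide, 28 mm high, looking along the clamp's -x, opposite the near jaw face; moves with the far jaw; clamp axes. Space between the two faces: 110 mm minus joint bar (plus joint pad).
- trigger_blade: The orange trigger, 13 mm thick, 74 mm long, 25 mm high. Origin on its pin (clamp x 12, y 42, z 17 mm), axes those of the clamp when let out. Squeezing draws the bar through by half the finger travel at clamp_grip, after up to 3 mm (of bar) idle travel until the pawl meets a tooth.
- trigger (a joint): Trigger angle: 0 let out (a spring, 4 to 6 N at the fingers, returns it), 0.195 rad fully squeezed (its front has moved 20 mm at clamp_grip). A full stroke after a full return draws the bar about 9 mm (teeth every 3 mm). On the way out a light brake (4 N) holds the bar; it cannot hold clamping pressure, only the squeezed trigger does.
- bar (a joint): How far (m) the bar with the far jaw has been drawn through the housing: 0 widest (110 mm between the faces), at most 0.075; 0.004 to 0.022 at the start. With both halves in (64 mm) the pad touches at about 0.046.
- pad_plate: The sprung pad of the far jaw, an orange plate 6 x 42 x 28 mm on a bright stem; it evens out the pressure. Origin at the centre of its face, clamp axes.
- pad (a joint): How far (m) the sprung pad is pushed in: 0 free, 0.009 bottomed out; 1.8 N per mm (half-way, 4.5 mm: about 8 N). The bright stem behind the pad shows 9 mm when free.
- half_dark_center (a point): Centre, half-way up, of the dark wooden half of the pen block: 32 mm thick (x), 48 mm wide (y), 70 mm high (z), 90 g, loose, three 10 mm pen holes in its top. It stands on the mat in the clamp, 1 to 4 mm off the near jaw face. Its flat joint face with two white strips is at +x, towards the far jaw; its long face at -x has corners rounded with 12 mm radius.
- half_light_center (a point): Centre, half-way up, of the light half, loose, 70 to 120 g, size, shape and axes as the dark one (flat joint face at +x, no strips). It stands upright on the bare desk at the left, 3 mm lower than the mat. In place its +x points opposite to the dark half's. Its sides are flat over the 20 mm next to the joint face (48 mm grip); its upper half is clear of jaws and bar.
- half_dark_face (a point): Centre of the dark half's flat joint face, 16 mm along x from its centre, 35 mm up; same axes as the half.
- half_light_face (a point): Centre of the light half's flat joint face, 16 mm along x from its centre, 35 mm up; same axes as the half.
- half_dark: The dark half as a whole; origin in the middle of its underside, axes as at its centre.
- half_light: The light half as a whole; origin in the middle of its underside, axes as at its centre.
- candle_jar: Candle jar with pink and blue wax and a blue lid, 76 mm across, 124 mm high, on the desk at the left back: a bystander. Origin under its middle.
- mouse: Black mouse, 120 x 66 x 39 mm, at the right end of the mat: a bystander. Origin under its middle.
- pencil_green: Green pencil lying on the desk at the left, 162 mm long: a bystander. Origin at its blunt end.
- screwdriver: Small red screwdriver, 125 mm long, lying on the mat near the robot at the right: a bystander. Origin at its middle.
- eraser: Eraser, 46 x 19 x 12 mm, on the desk near the robot at the left: a bystander. Origin under its middle.
- toy_car: White toy car, 77 x 34 x 28 mm, on the desk at the right back: a bystander. Origin under its middle.
Things that resemble listed ones, but are neither listed nor needed, are in the scene too. There is more than one size of the half_light; the job needs the smaller.

How it is judged:
On the way, in this order (a step that is already met when the one before it is completed fails the run):
1. the light half stands upright between the jaws, flat face towards the dark half's, let go of (horizontal distance between half_light_face and half_dark_face below 0.035 m and angle between the x axis of half_light_face and the x axis of half_dark_face, either way round below 0.3 rad and x of half_light_center in the frame of pad_face below -0.01 m and height (world z) of half_light_center below 0.04 m and angle between half_light_center's own z axis and vertical below 0.1 rad and contact force between the fingers and half_light below 0.1 N and value of joint trigger below 0.05 rad), for 0.2 s.
2. the trigger is squeezed a first time (value of joint trigger above 0.12 rad), for 0.1 s.
3. the trigger is let out again with the far jaw drawn nearer (value of joint trigger below 0.05 rad and value of joint bar above 0.008 m), for 0.1 s.
At the end, for the whole second after the job is handed in: Halves upright, flat faces together: centres within 8 mm, parallel within 0.08 rad. The sprung pad presses the light half with 3 to 15 N, pushed in 2 to 8 mm. Clamp flat on the mat. Fingers still squeeze the trigger with over 2 N, touch neither half; all at rest (distance between half_light_face and half_dark_face below 0.008 m and angle between the x axis of half_light_face and the x axis of half_dark_face, either way round below 0.08 rad and contact force between pad_plate and half_light between 3 and 15 N and contact force between half_dark and half_light above 2 N and value of joint pad between 0.002 and 0.008 m and contact force between the fingers and trigger_blade above 2 N and contact force between the fingers and half_light below 0.1 N and contact force between the fingers and half_dark below 0.1 N and angle between each of half_light_center, half_dark_center, clamp's own z axis and vertical below 0.1 rad and height (world z) of half_light_center below 0.045 m and height (world z) of clamp below 0.02 m and linear speed of half_light below 0.02 m/s); the arm keeps its last pose, push and grip.
It fails at once if the pad bottoms out or a half is pressed with more than 30 N: the wood is crushed (value of joint pad above 0.0089 m or contact force between pad_plate and half_light above 30 N or contact force between clamp and half_dark above 30 N).
It fails at once if a half of the pen block is toppled (angle between any of half_light_center, half_dark_center's own z axis and vertical above 0.5 rad).
It fails at once if a bystander on the desk is moved by more than 20 mm (distance of any of candle_jar, mouse, pencil_green, screwdriver, eraser, toy_car from where it was at the start of the episode above 0.02 m).
It also fails if it takes over 64 s, if anything falls off the work surface, if the arm or the gripper's body presses on something with over 40 N, if the wrist force passes 120 N, or if a joint passes its speed limit or range.

## Robot

A 7-joint arm with a two-finger parallel gripper is mounted at the origin on a cart in front of the work surface, level with it; the furniture and walls round the work are solid. World frame = base frame: x ahead of the robot, y to its left, z up, the work surface at z = 0. Lengths are in m, angles in rad, forces in N, time in s.
With the tool pointing down it reaches from about 0.425 to 0.925 m from the base axis. Payload 6.8 kg.
Tool frame: the origin (TCP) lies midway between the tips of the shut fingers; the grasp point (between the pads) lies 19 mm behind it; z points along the fingers, y is the line along which they close (so a half turn about z gives the same grasp; the last joint's range is limited). The gripper opens to 85 mm and grips with 20 to 120 N. Pads are 22 mm wide; open, the fingers measure 114 mm over their backs; the gripper's body (76 mm by 85 mm) begins 54 mm behind the grasp point. The pads swing forward as they close: fully open they stand 13 mm farther back than shut.
Start: joints at [1.241, 0.477, 0.022, 1.555, -0.011, 1.109, -0.083], TCP at [0.148, -0.658, 0.231] pointing down, gripper open.
Joint ranges: [-2.96, 2.96], [-0.34, 2.1], [-1.41, 1.46], [0.24, 2.44], [-1.37, 4.51], [0.17, 1.92], [-2.96, 2.96]. Speed limits (rad/s): [2.39, 2.39, 3.14, 3.14, 3.14, 3.14, 3.14].

## Interface

Orientations are given as a rotation vector (axis times angle).
In Python, from bench import get_obs, grab_frame, camera_params, r gives the robot as it stands.
- The arm moves only by the shell command python3 -m jog 'ROWS' [FORCE]. ROWS is JSON, a list of rows, each an object of numbers: "rx", "ry", "rz": the turn, a rotation vector about the world's x, y, z scaled (see below); "x", "y", "z": the shift along the world's x, y, z scaled (see below); "jaw": the opening, from -1 (shut) to 1 (fully open). In form: [{"rx": .., "ry": .., "rz": .., "x": .., "y": .., "z": .., "jaw": ..}, ...]. A call has 1 to 8 rows; each row shifts and turns the commanded pose from where the row before left it; what a row does not reach is not made up. The controller multiplies each number of a shift by 60 mm and each number of a turn by 10 degrees. A row lasts 1/8 s, in which the tool goes at most 62.5 mm and 10.7 degrees, less where a joint would pass 70% of its speed; a pose out of reach is approached as far as the arm can. A call with a number of a shift or a turn outside -1 to 1 is refused whole. A call with a gripper value outside its range is refused whole. The fingers move at their own pace and stop on an object; FORCE is the grip in N (left out, the last holds). Time passes only in rows, so rows that do not move let the fingers close. It gives the time, the measured TCP pose, the force, the opening and the grip force at its end, in the units of the state.
- get_obs(): the state, without advancing time (a new reading comes with each control period).
- grab_frame(name): name is "scene" or "top" or "wrist"; returns the picture (400x640x3 uint8, red, green, blue); there is no depth.
- camera_params(name): a dict with "fx", "fy", "cx", "cy" (pixels), "k1" (the pictures are not rectified: a ray, as slopes to the right and down, at radius r is drawn at 1 + k1 r^2 times it, then the intrinsics apply), "R" (3x3) and "t" (3): a world point X has camera coordinates R X + t. Camera axes: x right, y down, z forward; pixel columns grow to the right and rows downward; lengths in m; the calibration is good to about 2 mm. A picture is of the moment at which its call begins: read the wrist's pose just before it. camera_params takes no time and is no camera call; for the wrist camera it gives the pose at the moment of the call.
- r.hand_in(): hands the job in; it is judged then, once.
The state is a dict: "clock": time; "joints": joint angles; "qvel": joint speeds; "tau": joint torques, N m; "tcp_pos": TCP position; "orientation": TCP orientation; "contact_force": force on the tool from outside, world axes, zero at the start; "moment": the same for the moment, N m; "grip_width": finger opening in m; "gripper_force": force on a finger pad.
Only numpy, scipy, OpenCV 4.12 (cv2) and the standard library are available. Lean on these libraries where they do the work, as an engineer would, in place of code of your own. Each camera call takes 0.05 s, during which the arm holds its last target. There are 200 camera calls.

## Working session

There is one attempt and no reset: what is moved stays moved. The work goes in short steps, Python scripts to look and compute and a shell command to move; the robot and the scene stay as the last step left them, time stands still between calls to the robot, and variables do not carry over. Pictures are saved under pics/ and viewed, at most 10 in all, crops included, and the job is handed in when it is done.

```bash
mkdir -p pics; ls; cat > h.py <<'E'
import numpy as np, cv2
from bench import get_obs, grab_frame, camera_params, r
def save(n,f):
    cv2.imwrite(f'pics/{f}.png', cv2.cvtColor(n,cv2.COLOR_RGB2BGR))
def ray(cp,u,v):
    d=np.array([(u-cp['cx'])/cp['fx'],(v-cp['cy'])/cp['fy']]); s=d.copy()
    for _ in range(20): s=d/(1+cp['k1']*(s@s))
    R=np.array(cp['R']);t=np.array(cp['t'])
    return -R.T@t, R.T@np.array([s[0],s[1],1.])
def pt(cp,u,v,z):
    o,d=ray(cp,u,v); return o+d*(z-o[2])/d[2]
def proj(cp,X):
    c=np.array(cp['R'])@np.array(X)+np.array(cp['t']); s=c[:2]/c[2]; s=s*(1+cp['k1']*(s@s))
    return s[0]*cp['fx']+cp['cx'], s[1]*cp['fy']+cp['cy']
E
python3 - <<'E'
from h import *
o=get_obs();print(o)
a=grab_frame('top');b=grab_frame('scene')
save(a,'top0');save(b,'scene0')
for n in('top','scene'):
    c=camera_params(n);print(n,c)
E
```

```text
pics
{'clock': 0.0, 'joints': array([ 1.2408806 ,  0.47777013,  0.02235139,  1.55647241, -0.01152732,
        1.10932365, -0.08308247]), 'qvel': array([-0.00092724,  0.00114359,  0.00079947,  0.00079666,  0.00053898,
        0.00030319, -0.00145539]), 'tau': array([-7.22855602e-04, -5.96454406e+01,  1.60778582e+00, -2.81197000e+01,
        1.24153990e-02,  9.40399943e-03, -2.56235012e-06]), 'tcp_pos': array([ 0.14835107, -0.65787016,  0.2303372 ]), 'orientation': array([-3.12048167e+00, -3.47537853e-01,  5.03743032e-04]), 'contact_force': array([0.25683126, 0.65195923, 0.28163633]), 'moment': array([ 0.02560631, -0.02619992, -0.01965438]), 'gripper_force': 0.0, 'grip_width': 0.08556667567987394}
top {'fx': 461.67349008661654, 'fy': 461.67349008661654, 'cx': 315.68475324161574, 'cy': 204.28301692930347, 'k1': 0.01946915788971148, 'R': array([[-0.00551248, -0.99998239, -0.00220003],
       [-0.99660048,  0.00567466, -0.08219053],
       [ 0.08220157,  0.00173948, -0.99661421]]), 't': array([0.02318254, 0.53203983, 1.45776318])}
scene {'fx': 439.6076087787556, 'fy': 439.6076087787556, 'cx': 321.31430473499347, 'cy': 191.7427997519438, 'k1': -0.0007448189010719035, 'R': array([[ 0.74263592, -0.66968609, -0.00352624],
       [-0.56797277, -0.6270356 , -0.53313533],
       [ 0.35482224,  0.39792825, -0.84602262]]), 't': array([-0.38710063,  0.34032897,  1.15070964])}
```

View pics/top0.png

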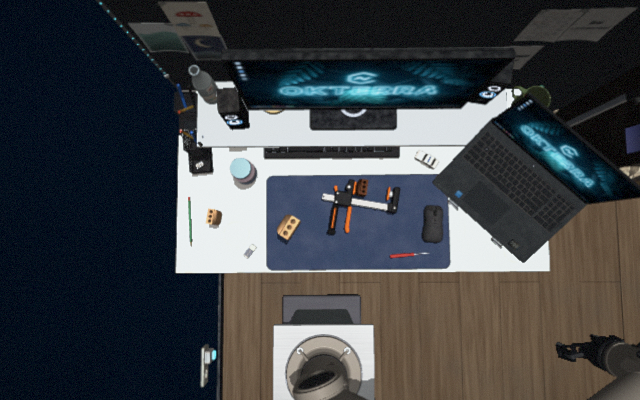

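View pics/scene0.png

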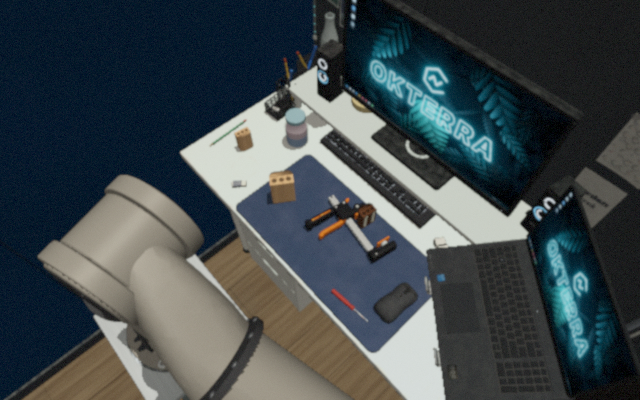

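The top view shows the small light half at (214,217) on bare desk. The larger decoy is at (288,228) on the mat, and the clamp housing is near (345,200) with its bar running right to (395,205). The handle is at (333,215), the trigger at (348,215), and the dark half at (361,187). I'll enlarge both next.

```bash
python3 - <<'E'
import cv2,numpy as np
a=cv2.imread('pics/top0.png')
c=cv2.resize(a[165:245,310:416],None,fx=7.5,fy=7.5,interpolation=cv2.INTER_CUBIC)[:600,:795]
cv2.imwrite('pics/c1.png',c)
from h import *
cp=camera_params('top')
# light half: wooden mask
hsv=cv2.cvtColor(a,cv2.COLOR_BGR2HSV)
m=cv2.inRange(hsv,(5,70,60),(25,255,255))
n,l,s,ce=cv2.connectedComponentsWithStats(m[:, :])
for i in range(1,n):
    x,y,w,h,ar=s[i]
    if ar>25 and 180<x<420 and 150<y<260:
        p=np.argwhere(l==i)[:,::-1].astype(np.float32); print(s[i],ce[i],cv2.minAreaRect(p),pt(cp,*ce[i],.07))
E
```

```text
[358 179  10  16 108] [362.48148148 187.2037037 ] ((362.3292541503906, 186.5365753173828), (8.724091529846191, 15.129120826721191), 6.34019136428833) [ 0.58064116 -0.12564958  0.07      ]
[352 181   5  14  44] [354.13636364 187.63636364] ((354.1399841308594, 187.52000427246094), (3.2526915073394775, 13.152186393737793), 8.130102157592773) [ 0.57944082 -0.09970383  0.07      ]
[386 187   4  13  34] [387.64705882 193.52941176] ((387.5, 193.0), (12.0, 3.0), 90.0) [ 0.5604161  -0.20343323  0.07      ]
[  222   198   418   202 45309] [464.45931272 319.0133969 ] ((430.5, 298.5), (201.0, 417.0), 90.0) [ 0.17720476 -0.42825119  0.07      ]
[345 205   7  28 113] [347.71681416 219.0619469 ] ((347.7029724121094, 218.4702911376953), (4.875682353973389, 27.264019012451172), 5.710593223571777) [ 0.4817876  -0.07865867  0.07      ]
[331 207   6  22  67] [333.13432836 217.3880597 ] ((333.0810546875, 217.51351928710938), (2.959181785583496, 21.371868133544922), 9.462322235107422) [ 0.48721883 -0.03362838  0.07      ]
[206 209  15  16 192] [213.14583333 216.578125  ] ((213.45945739746094, 216.7432403564453), (13.645115852355957, 15.124707221984863), 9.462322235107422) [0.49185312 0.33740362 0.07      ]
[277 215  23  25 358] [287.59497207 226.3547486 ] ((287.41156005859375, 226.19314575195312), (16.042476654052734, 23.072322845458984), 32.735225677490234) [0.46029233 0.10724707 0.07      ]
```

View pics/c1.png

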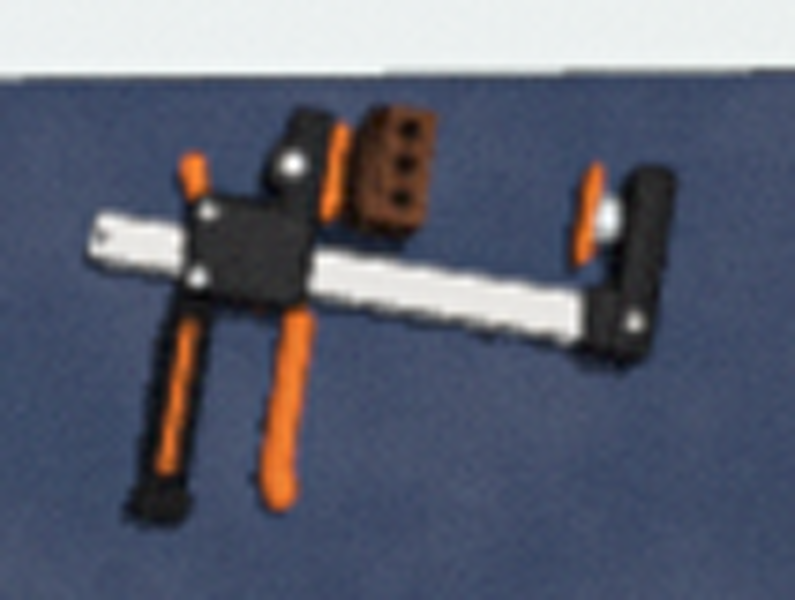

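The crop shows the clamp with its bar tilted about 9° down to the right. The dark half is against the near jaw (holes at crop x≈405), the pad is at (590,215), the handle at (175,400) and the trigger at (288,410). So the clamp's x is about world -y and its y about world +x. I'll move to the light half for a wrist view.

```bash
python3 -m jog '[{"x":0.525,"y":0.62,"z":0.15,"rz":1},{"x":0.525,"y":0.62,"z":0.15,"rz":1},{"x":0.525,"y":0.62,"z":0.15,"rz":1},{"x":0.525,"y":0.62,"z":0.15,"rz":1},{"x":0.525,"y":0.62,"z":0.15,"rz":1},{"x":0.525,"y":0.62,"z":0.15,"rz":1},{"x":0.525,"y":0.62,"z":0.15,"rz":1},{"x":0.525,"y":0.62,"z":0.15,"rz":1}]' && python3 -m jog '[{"x":0.21,"y":0.87},{"x":0.21,"y":0.87},{"x":0.21,"y":0.87},{"x":0.21,"y":0.87},{"x":0.21,"y":0.87},{"x":0.21,"y":0.87},{"x":0.21,"y":0.87},{"x":0.21,"y":0.87}]' && python3 -m jog '[{"x":-0.1,"y":0.8},{"x":-0.1,"y":0.8},{"x":-0.1,"y":0.8},{"x":-0.1,"y":0.8},{"x":-0.1,"y":0.8},{}]'
python3 - <<'E'
from h import *
cp=camera_params('wrist');a=grab_frame('wrist');save(a,'w1')
o=get_obs();print(o['tcp_pos'],o['orientation'],o['joints'])
R=np.array(cp['R']);print('cam',-R.T@cp['t'],R, proj(cp,[.492,.337,.07]))
E
```

```text
[ 0.14842164 -0.65802404  0.23055555] [-3.12092050e+00 -3.47605635e-01  3.76595319e-04] [ 1.24086795  0.47762081  0.02232162  1.55619101 -0.01149959  1.10930305
 -0.08312487]
cam [ 0.2216841  -0.64163205  0.3724919 ] [[ 2.20715986e-01 -9.75337828e-01 -7.58711576e-04]
 [-9.31877226e-01 -2.11110480e-01  2.95020680e-01]
 [-2.87905001e-01 -6.44087542e-02 -9.55490567e-01]] (np.float64(462.2151254121314), np.float64(290.7099955021981))validation failed for argument at $[0]...
```

View pics/w1.png

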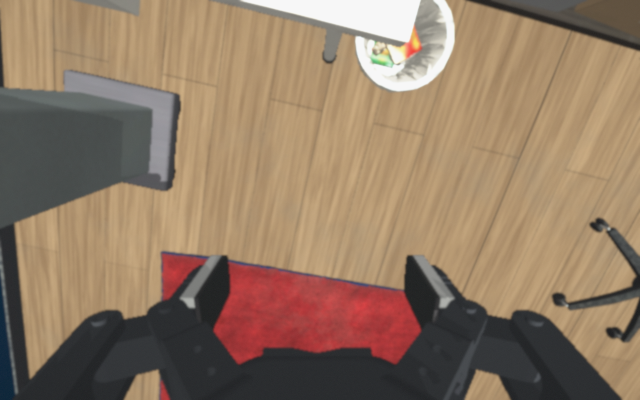

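The move was refused: the wrist picture only shows floor, with the arm still at its start pose. Rows probably need every key, so I'll retry with all of them.

```bash
python3 -m jog '[{"rx":0,"ry":0,"rz":1,"x":0.525,"y":0.62,"z":0.15,"jaw":1},{"rx":0,"ry":0,"rz":1,"x":0.525,"y":0.62,"z":0.15,"jaw":1},{"rx":0,"ry":0,"rz":1,"x":0.525,"y":0.62,"z":0.15,"jaw":1},{"rx":0,"ry":0,"rz":1,"x":0.525,"y":0.62,"z":0.15,"jaw":1},{"rx":0,"ry":0,"rz":1,"x":0.525,"y":0.62,"z":0.15,"jaw":1},{"rx":0,"ry":0,"rz":1,"x":0.525,"y":0.62,"z":0.15,"jaw":1},{"rx":0,"ry":0,"rz":1,"x":0.525,"y":0.62,"z":0.15,"jaw":1},{"rx":0,"ry":0,"rz":1,"x":0.525,"y":0.62,"z":0.15,"jaw":1}]' && python3 -m jog '[{"rx":0,"ry":0,"rz":0,"x":0.21,"y":0.87,"z":0,"jaw":1},{"rx":0,"ry":0,"rz":0,"x":0.21,"y":0.87,"z":0,"jaw":1},{"rx":0,"ry":0,"rz":0,"x":0.21,"y":0.87,"z":0,"jaw":1},{"rx":0,"ry":0,"rz":0,"x":0.21,"y":0.87,"z":0,"jaw":1},{"rx":0,"ry":0,"rz":0,"x":0.21,"y":0.87,"z":0,"jaw":1},{"rx":0,"ry":0,"rz":0,"x":0.21,"y":0.87,"z":0,"jaw":1},{"rx":0,"ry":0,"rz":0,"x":0.21,"y":0.87,"z":0,"jaw":1},{"rx":0,"ry":0,"rz":0,"x":0.21,"y":0.87,"z":0,"jaw":1}]' && python3 -m jog '[{"rx":0,"ry":0,"rz":0,"x":-0.1,"y":0.8,"z":0,"jaw":1},{"rx":0,"ry":0,"rz":0,"x":-0.1,"y":0.8,"z":0,"jaw":1},{"rx":0,"ry":0,"rz":0,"x":-0.1,"y":0.8,"z":0,"jaw":1},{"rx":0,"ry":0,"rz":0,"x":-0.1,"y":0.8,"z":0,"jaw":1},{"rx":0,"ry":0,"rz":0,"x":-0.1,"y":0.8,"z":0,"jaw":1},{"rx":0,"ry":0,"rz":0,"x":0,"y":0,"z":0,"jaw":1}]'
python3 - <<'E'
from h import *
cp=camera_params('wrist');a=grab_frame('wrist');save(a,'w2')
o=get_obs();print(o['tcp_pos'],o['orientation'],o['joints'])
R=np.array(cp['R']);print('cam',-R.T@cp['t'],R, proj(cp,[.492,.337,.07]))
E
```

```text
clock: 1.15
tcp_pos: [0.4011, -0.3595, 0.3035]
orientation: [-2.162, -2.279, 0.0]
contact_force: [0.6, -0.7, -0.3]
grip_width: 0.0854
gripper_force: 0.0
clock: 2.15
tcp_pos: [0.5014, 0.0582, 0.3033]
orientation: [2.169, 2.272, -0.0]
contact_force: [1.0, -0.2, 0.4]
grip_width: 0.0854
gripper_force: 0.0
clock: 2.9
tcp_pos: [0.4691, 0.3011, 0.3033]
orientation: [-2.158, -2.279, -0.001]
contact_force: [0.4, -0.4, 0.7]
grip_width: 0.0857
gripper_force: 0.0
[0.47027119 0.29836173 0.30301867] [-2.16338881e+00 -2.27675098e+00  5.26212082e-04] [-0.01278349  0.32421661 -0.8264453   1.71026106  0.25135608  1.21827379
 -0.84997773]
cam [0.46480885 0.37601621 0.4455811 ] [[ 9.98479269e-01  5.51283427e-02 -1.20736442e-04]
 [ 5.27274935e-02 -9.54351440e-01  2.93995137e-01]
 [ 1.60922397e-02 -2.93554416e-01 -9.55806908e-01]] (np.float64(336.9582389199404), np.float64(143.65070795221072))
```

View pics/w2.png

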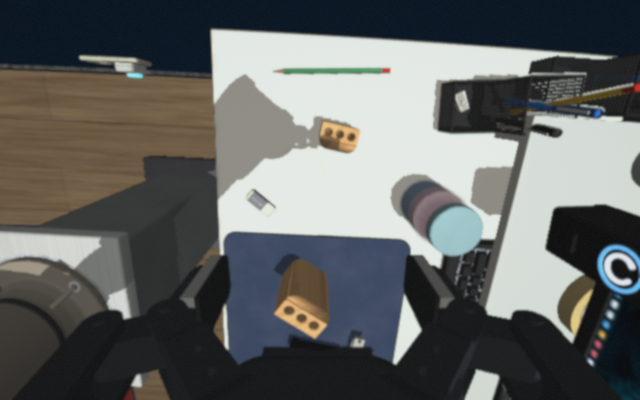

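The wrist view shows the small half at (340,137), its hole row along image x and tilted slightly. The candle is at (440,215) and the pencil at (332,71). I'll enlarge it to see which side is flat.

```bash
python3 - <<'E'
from h import *
a=cv2.imread('pics/w2.png');c=a[110:160,310:370]
cv2.imwrite('pics/c2.png',cv2.resize(c,None,fx=10,fy=10,interpolation=cv2.INTER_CUBIC))
E
```

```text
(no output)
```

View pics/c2.png

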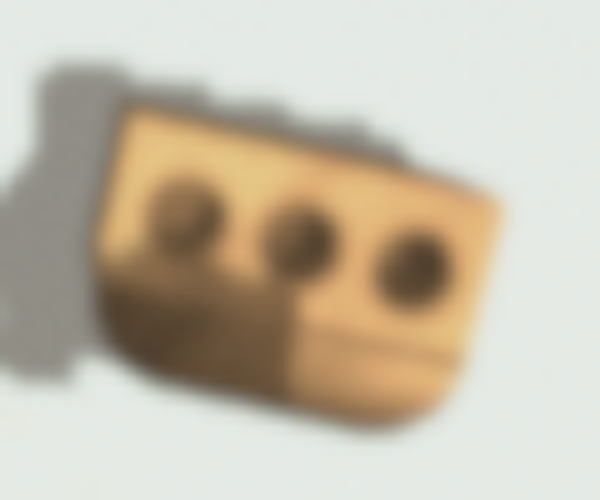

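The zoom shows sharp corners at full-image (323,120.5) and (360,130.5), with the flat face on the +y side. The corners on the other side are rounded, and the middle hole is at (340,134.2). So the half already faces nearly the right way.

```bash
python3 - <<'E'
from h import *
cp=camera_params('wrist')
A=pt(cp,323,120.5,.07);B=pt(cp,360,130.5,.07);C=pt(cp,340,134.2,.07)
d=B-A;print(A,B,C,np.hypot(*d[:2]),np.degrees(np.arctan2(d[1],d[0])))
n=np.array([d[1],-d[0]])/np.hypot(*d[:2]);print('ctr',(A+B)[:2]/2+n*.016)
# clamp, top view
ct=camera_params('top')
f=lambda x,y,z:pt(ct,310+x/7.5,165+y/7.5,z)
print('bar edge',f(100,210,.021),f(585,288,.021),'pad face ends z31',f(603,165,.031),f(582,262,.031))
print('nearjaw orange',f(350,125,.031),f(333,220,.031))
h=[f(408,128,.07),f(403,163,.07),f(400,198,.07)];print('holes',h)
print('dark edge top',f(436,112,.07),f(420,232,.07))
a,b=f(100,210,.021),f(585,288,.021);print('yaw',np.degrees(np.arctan2(*(b-a)[1::-1])))
print('housing corners',f(190,197,.034),f(313,215,.034),f(300,305,.034),f(182,285,.034))
print('trigger',f(295,310,.029),f(278,490,.029),'handle L',f(150,430,.033),f(195,430,.033),f(145,485,.033))
E
```

```text
[0.47445295 0.36059217 0.07      ] [0.5202753 0.3511629 0.07     ] [0.49619737 0.34544829 0.07      ] 0.04678246582223184 -11.627940294295634
ctr [0.49413923 0.3402059 ]
bar edge [ 0.568477   -0.00457523  0.021     ] [ 0.53375775 -0.21157573  0.021     ] pad face ends z31 [ 0.58541466 -0.2186331   0.031     ] [ 0.54401021 -0.20895328  0.031     ]
nearjaw orange [ 0.60321557 -0.11123152  0.031     ] [ 0.5625561  -0.10348834  0.031     ]
holes [array([ 0.59669045, -0.1318349 ,  0.07      ]), array([ 0.58208972, -0.12955906,  0.07      ]), array([ 0.56750759, -0.12811411,  0.07      ])]
dark edge top [ 0.60330846 -0.14353979  0.07      ] [ 0.55330975 -0.13618848  0.07      ]
yaw -99.52133668301188
housing corners [ 0.57241633 -0.04264419  0.034     ] [ 0.56442765 -0.09478028  0.034     ] [ 0.52613385 -0.08881947  0.034     ] [ 0.53492191 -0.03891663  0.034     ]
trigger [ 0.52440942 -0.08703429  0.029     ] [ 0.44804882 -0.07895735  0.029     ] handle L [ 0.47356954 -0.02488607  0.033     ] [ 0.47346397 -0.04390516  0.033     ] [ 0.45036097 -0.02258703  0.033     ]
```

```bash
python3 -m jog '[{"rx":0,"ry":0,"rz":-0.73,"x":0.215,"y":0.405,"z":-0.6,"jaw":1},{"rx":0,"ry":0,"rz":-0.73,"x":0.215,"y":0.405,"z":-0.6,"jaw":1},{"rx":0,"ry":0,"rz":0,"x":0,"y":0,"z":-0.75,"jaw":1},{"rx":0,"ry":0,"rz":0,"x":0,"y":0,"z":-0.75,"jaw":1},{"rx":0,"ry":0,"rz":0,"x":0,"y":0,"z":0,"jaw":1}]'
python3 - <<'E'
from h import *
cp=camera_params('wrist');a=grab_frame('wrist');save(a,'w3')
o=get_obs();print(o['tcp_pos'],o['orientation'])
E
```

```text
clock: 3.58
tcp_pos: [0.496, 0.3416, 0.1379]
orientation: [2.441, 1.977, -0.012]
contact_force: [-0.9, -0.1, 1.6]
grip_width: 0.0853
gripper_force: 0.0
[0.49718352 0.34341744 0.14062201] [ 2.44088788  1.97716707 -0.00476075]
```

View pics/w3.png

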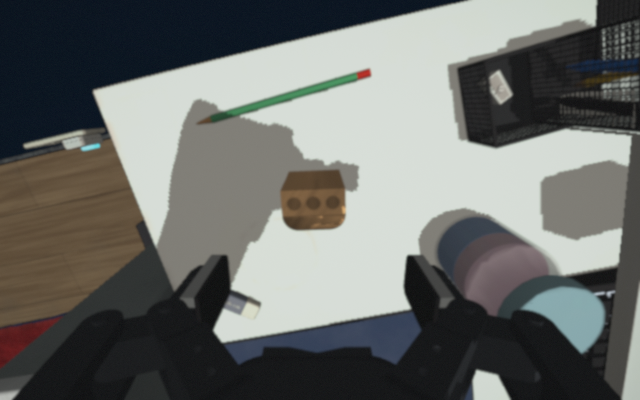

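The half is under the gripper: the flat side face shows at rows 170-190, and the top face's flat edge runs roughly from (281,192) to (346,189). The middle hole is at (313,203). I'll refine from these.

```bash
python3 - <<'E'
from h import *
cp=camera_params('wrist')
a=cv2.imread('pics/w3.png')[160:240,270:360].astype(int)
g=a.sum(2)
# dark holes: blobs in top face
gg=cv2.cvtColor(a.astype(np.uint8),cv2.COLOR_BGR2GRAY)
for x0,x1 in((15,31),(35,51),(55,71)):
    w=gg[36:51,x0:x1]; m=w<np.percentile(w,35); ys,xs=np.nonzero(m); u,v=270+x0+xs.mean(),160+36+ys.mean()
    print(u,v,pt(cp,u,v,.07))
for u,v in((281,192),(346,189)): print(pt(cp,u,v,.07))
o=get_obs();print(o['tcp_pos'])
E
```

```text
293.0 203.6375 [0.48133101 0.35460103 0.07      ]
313.075 202.575 [0.49611936 0.35232319 0.07      ]
332.5 202.15151515151516 [0.51030491 0.34966236 0.07      ]
[0.47476186 0.36517147 0.07      ]
[0.52192141 0.35753413 0.07      ]
[0.49718352 0.34341744 0.14062201]
```

```bash
python3 -m jog '[{"rx":0,"ry":0,"rz":0.2,"x":0,"y":0.05,"z":-0.6,"jaw":1},{"rx":0,"ry":0,"rz":0,"x":0,"y":0,"z":-0.6,"jaw":1},{"rx":0,"ry":0,"rz":0,"x":0,"y":0,"z":-0.6,"jaw":1},{"rx":0,"ry":0,"rz":0,"x":0,"y":0,"z":0,"jaw":1},{"rx":0,"ry":0,"rz":0,"x":0,"y":0,"z":0,"jaw":-1},{"rx":0,"ry":0,"rz":0,"x":0,"y":0,"z":0,"jaw":-1},{"rx":0,"ry":0,"rz":0,"x":0,"y":0,"z":0,"jaw":-1},{"rx":0,"ry":0,"rz":0,"x":0,"y":0,"z":0,"jaw":-1}]' 30;python3 -m jog '[{"rx":0,"ry":0,"rz":0,"x":0,"y":0,"z":0,"jaw":-1},{"rx":0,"ry":0,"rz":0,"x":0,"y":0,"z":0,"jaw":-1},{"rx":0,"ry":0,"rz":0,"x":0,"y":0,"z":0,"jaw":-1}]' 30
python3 - <<'E'
from h import *
o=get_obs();print(o['tcp_pos'],o['orientation'],o['grip_width'],o['gripper_force'])
E
```

```text
clock: 4.62
tcp_pos: [0.4983, 0.3494, 0.0356]
orientation: [2.405, 2.021, 0.005]
contact_force: [-1.3, -1.2, 8.4]
grip_width: 0.0475
gripper_force: 32.0
clock: 5.0
tcp_pos: [0.4983, 0.3494, 0.0356]
orientation: [2.405, 2.021, 0.005]
contact_force: [-1.4, -0.9, 9.7]
grip_width: 0.0477
gripper_force: 32.0
[0.49827809 0.34938205 0.03560121] [2.40460297 2.02103679 0.00533678] 0.047652350501091616 32.02046284452081
```

```bash
python3 -m jog '[{"rx":0,"ry":0,"rz":0,"x":0,"y":0,"z":0.5,"jaw":-1},{"rx":0,"ry":0,"rz":0,"x":0,"y":0,"z":0.86,"jaw":-1},{"rx":0,"ry":0,"rz":0,"x":0,"y":0,"z":0.86,"jaw":-1},{"rx":0,"ry":0,"rz":0,"x":0,"y":0,"z":0.86,"jaw":-1},{"rx":0,"ry":0,"rz":0,"x":0.14,"y":-0.95,"z":0,"jaw":-1},{"rx":0,"ry":0,"rz":0,"x":0.14,"y":-0.95,"z":0,"jaw":-1},{"rx":0,"ry":0,"rz":0,"x":0.14,"y":-0.95,"z":0,"jaw":-1},{"rx":0,"ry":0,"rz":0,"x":0.14,"y":-0.95,"z":0,"jaw":-1}]' && python3 -m jog '[{"rx":0,"ry":0,"rz":0,"x":0.14,"y":-0.95,"z":0,"jaw":-1},{"rx":0,"ry":0,"rz":0,"x":0.14,"y":-0.95,"z":0,"jaw":-1},{"rx":0,"ry":0,"rz":0,"x":0.14,"y":-0.95,"z":0,"jaw":-1},{"rx":0,"ry":0,"rz":0,"x":0.14,"y":-0.95,"z":0,"jaw":-1},{"rx":0,"ry":0,"rz":0,"x":0.14,"y":-0.95,"z":0,"jaw":-1},{"rx":0,"ry":0,"rz":0,"x":0,"y":0,"z":-0.5,"jaw":-1},{"rx":0,"ry":0,"rz":0,"x":0,"y":0,"z":-0.5,"jaw":-1},{"rx":0,"ry":0,"rz":0,"x":0,"y":0,"z":0,"jaw":-1}]' && python3 -m jog '[{"rx":0,"ry":0,"rz":0,"x":0,"y":0,"z":0,"jaw":-1}]'
python3 - <<'E'
from h import *
cp=camera_params('wrist');a=grab_frame('wrist');save(a,'w4')
np.save('w4R.npy',cp['R']);np.save('w4t.npy',cp['t'])
o=get_obs();print(o['tcp_pos'],o['orientation'],o['grip_width'],o['joints'])
E
```

```text
clock: 6.0
tcp_pos: [0.5307, 0.1184, 0.2188]
orientation: [2.404, 2.021, 0.001]
contact_force: [1.5, -0.3, -0.5]
grip_width: 0.0476
gripper_force: 31.6
clock: 7.0
tcp_pos: [0.5709, -0.1645, 0.1565]
orientation: [-2.402, -2.02, 0.004]
contact_force: [-0.4, -0.3, -0.9]
grip_width: 0.0478
gripper_force: 31.5
clock: 7.12
tcp_pos: [0.5734, -0.1644, 0.1595]
orientation: [2.403, 2.021, 0.002]
contact_force: [0.1, -0.3, -0.9]
grip_width: 0.0479
gripper_force: 31.5
[ 0.57372168 -0.16451898  0.15983671] [2.40280132e+00 2.02079061e+00 2.35359331e-03] 0.047605846365271265 [ 0.6267895   0.49217008 -0.59744899  1.78625925  0.33046783  0.9618414
 -0.27873658]
```

View pics/w4.png

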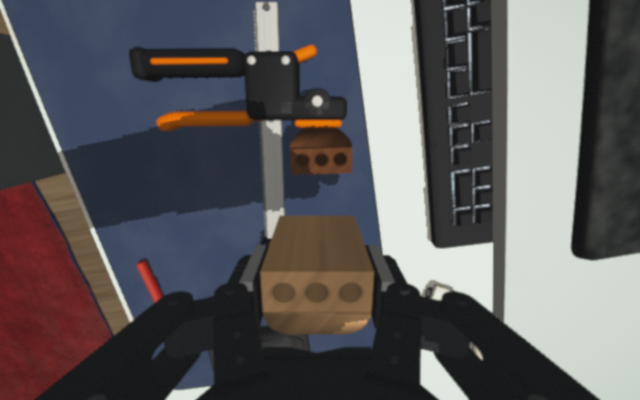

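The wrist view shows the held half, with its top edge at row ≈265 from x 262 to 373. The dark half's top flat edge is at row ≈173, x 291-352. The housing is at (272,85), the handle at (195,62), the trigger at (205,119), and the bar runs x 264-284.

```bash
python3 - <<'E'
from h import *
cp=dict(camera_params('wrist'));cp['R']=np.load('w4R.npy');cp['t']=np.load('w4t.npy')
tcp=np.array([.5737,-.1645,.1598]);zt=tcp[2]+.0344
a=cv2.imread('pics/w4.png')
hsv=cv2.cvtColor(a,cv2.COLOR_BGR2HSV);
# subpixel-ish column profiles
for u in (300,331,345): print(u,a[160:182,u].sum(1))
print('L318',a[255:275,300].sum(1)); print('row285',a[262:290:4,255:380].sum(2)[4][[0,3,5,7,9,11,13,105,110,113,115,117,119,121]])
ang=lambda p,q:np.degrees(np.arctan2(*(q-p)[1::-1]))
for n,(u0,v0),(u1,v1),z in (('dark',(291,173.5),(352,173.5),.073),('light',(262,265),(373,265),zt),('bar',(264,35),(270,225),.024),('barR',(279,35),(285,225),.024),('jawface',(296,128),(342,127),.034)):
    p,q=pt(cp,u0,v0,z),pt(cp,u1,v1,z);print(n,p,q,(p+q)/2,np.linalg.norm(q-p),ang(p,q))
print('handle',pt(cp,133,78,.036),pt(cp,242,76,.036),pt(cp,135,49,.036),pt(cp,242,50,.036))
print('trig',pt(cp,178,126,.032),pt(cp,250,126,.032),pt(cp,178,112,.032))
print('housing',pt(cp,247,53,.037),pt(cp,298,53,.037),pt(cp,247,118,.037))
E
```

```text
300 [102 100 105 101 103 115 116 131 135 133 131 126 130 124 136 137 142 137
 145 137 140 137]
331 [214 218 220 221 218 218 219 215 213 213 208 210 197 185 165 148 149 144
 147 145 149 148]
345 [108 126 137 153 181 201 210 214 216 212 209 209 222 235 243 244 244 246
 246 250 250 252]
L318 [227 225 227 228 227 225 226 227 226 227 223 224 224 224 223 232 259 295
 313 314]
row285 [ 91  66 187 298 310 312 313 290 296 300 297 271 124  69]
dark [ 0.55852511 -0.13412942  0.073     ] [ 0.60515088 -0.14222679  0.073     ] [ 0.58183799 -0.1381781   0.073     ] 0.04732367451213671 -9.852144535848895
light [ 0.55416319 -0.145463    0.1942    ] [ 0.5981115  -0.15314248  0.1942    ] [ 0.57613735 -0.14930274  0.1942    ] 0.044614220617645715 -9.911731093137538
bar [ 0.55337803 -0.02459153  0.024     ] [ 0.52195798 -0.19103316  0.024     ] [ 0.53766801 -0.10781234  0.024     ] 0.16938133611619277 -100.69022056072617
barR [ 0.56566736 -0.02675434  0.024     ] [ 0.53664016 -0.19358454  0.024     ] [ 0.55115376 -0.11016944  0.024     ] 0.1693366349997736 -99.87022489592484
jawface [ 0.56601016 -0.10289154  0.034     ] [ 0.60553156 -0.10887811  0.034     ] [ 0.58577086 -0.10588482  0.034     ] 0.03997224253171078 -8.613483784016045
handle [ 0.44057915 -0.03943441  0.036     ] [ 0.53026363 -0.0540547   0.036     ] [ 0.44960135 -0.01873964  0.036     ] [ 0.53492582 -0.03500084  0.036     ]
trig [ 0.46425039 -0.08334857  0.032     ] [ 0.5265611  -0.09438278  0.032     ] [ 0.46779501 -0.07199005  0.032     ]
housing [ 0.53856054 -0.03806321  0.037     ] [ 0.57898998 -0.04516745  0.037     ] [ 0.52668456 -0.08739386  0.037     ]
```

```bash
python3 -m jog '[{"rx":0,"ry":0,"rz":0,"x":0.06,"y":0,"z":-0.6,"jaw":-1},{"rx":0,"ry":0,"rz":0,"x":0,"y":0,"z":-0.6,"jaw":-1},{"rx":0,"ry":0,"rz":0,"x":0,"y":0,"z":-0.5,"jaw":-1},{"rx":0,"ry":0,"rz":0,"x":0,"y":0,"z":-0.15,"jaw":-1},{"rx":0,"ry":0,"rz":0,"x":0,"y":0,"z":-0.1,"jaw":-1},{"rx":0,"ry":0,"rz":0,"x":0,"y":0,"z":-0.03,"jaw":-1},{"rx":0,"ry":0,"rz":0,"x":0,"y":0,"z":0,"jaw":-1}]'
python3 - <<'E'
from h import *
o=get_obs();print(o['tcp_pos'],o['contact_force'],o['moment'])
save(grab_frame('wrist'),'w5')
E
```

```text
clock: 8.05
tcp_pos: [0.577, -0.1648, 0.0402]
orientation: [2.404, 2.021, 0.001]
contact_force: [-0.5, 0.7, -1.1]
grip_width: 0.0477
gripper_force: 31.6
[ 0.5769549  -0.16479779  0.04024311] [-0.50704301  0.67895502 -1.11275929] [-0.03240332 -0.02253027  0.00842454]
```

View pics/w5.png

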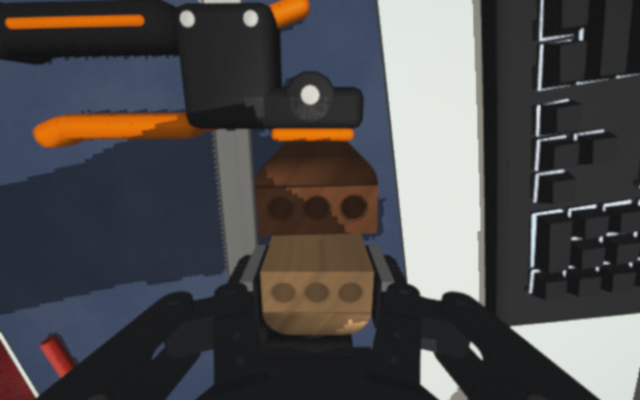

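The halves line up: dark spans x 256-378 and light 262-373, so both centre on ≈317. It is still hanging just above the mat, so I'll lower it until it touches, then release.

```bash
python3 -m jog '[{"rx":0,"ry":0,"rz":0,"x":0,"y":0,"z":-0.03,"jaw":-1},{"rx":0,"ry":0,"rz":0,"x":0,"y":0,"z":0,"jaw":-1}]';python3 -m jog '[{"rx":0,"ry":0,"rz":0,"x":0,"y":0,"z":-0.02,"jaw":-1},{"rx":0,"ry":0,"rz":0,"x":0,"y":0,"z":0,"jaw":-1}]'
```

```text
clock: 8.35
tcp_pos: [0.5769, -0.1648, 0.0386]
orientation: [2.404, 2.021, 0.001]
contact_force: [-1.9, 0.2, 5.9]
grip_width: 0.0477
gripper_force: 32.4
clock: 8.6
tcp_pos: [0.5769, -0.1649, 0.0386]
orientation: [2.404, 2.02, -0.0]
contact_force: [-6.2, -0.4, 16.4]
grip_width: 0.0478
gripper_force: 33.7
```

```bash
python3 -m jog '[{"rx":0,"ry":0,"rz":0,"x":0,"y":0,"z":0.03,"jaw":-1},{"rx":0,"ry":0,"rz":0,"x":0,"y":0,"z":0,"jaw":0.6},{"rx":0,"ry":0,"rz":0,"x":0,"y":0,"z":0,"jaw":0.6},{"rx":0,"ry":0,"rz":0,"x":0,"y":0,"z":0,"jaw":0.6},{"rx":0,"ry":0,"rz":0,"x":0,"y":0,"z":0,"jaw":0.6}]' && python3 -m jog '[{"rx":0,"ry":0,"rz":0,"x":0,"y":0,"z":0.3,"jaw":0.6},{"rx":0,"ry":0,"rz":0,"x":0,"y":0,"z":0.7,"jaw":0.6},{"rx":0,"ry":0,"rz":0,"x":0,"y":0,"z":0.9,"jaw":0.6},{"rx":0,"ry":0,"rz":0,"x":0,"y":0,"z":0.9,"jaw":1},{"rx":0,"ry":0,"rz":0,"x":0,"y":0,"z":0,"jaw":1}]'
python3 - <<'E'
from h import *
o=get_obs();print(o['tcp_pos'],o['joints'])
cp=camera_params('wrist');save(grab_frame('wrist'),'w6');np.save('w6R.npy',cp['R']);np.save('w6t.npy',cp['t'])
E
```

```text
clock: 9.22
tcp_pos: [0.5763, -0.1646, 0.038]
orientation: [-2.405, -2.022, 0.0]
contact_force: [-0.3, -0.1, -0.3]
grip_width: 0.0686
gripper_force: 0.0
clock: 9.85
tcp_pos: [0.5795, -0.1647, 0.2124]
orientation: [2.398, 2.016, 0.009]
contact_force: [-0.4, -0.2, -0.3]
grip_width: 0.0854
gripper_force: 0.0
[ 0.57949644 -0.16465281  0.21242842] [ 0.64553517  0.44142535 -0.62271763  1.73013591  0.29292959  1.05350974
 -0.24833166]
```

View pics/w6.png

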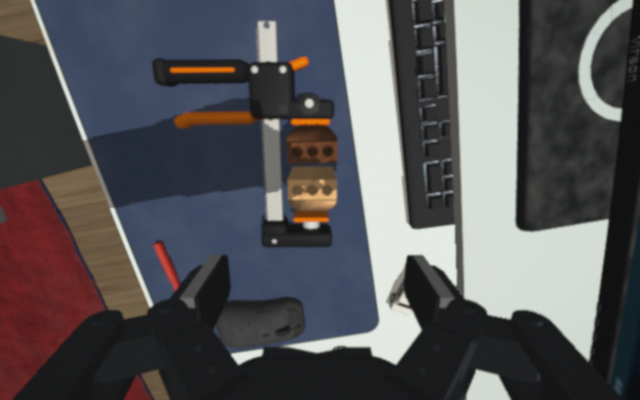

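The light half stands upright between the dark half (313,150) and the pad (310,215), lined up with both. The clamp grip is estimated at world (0.486,-0.057), from handle and trigger edges that match the given sizes. I'll turn the tool -90° and move above it.

```bash
python3 -m jog '[{"rx":0,"ry":0,"rz":-0.995,"x":-0.172,"y":0.2,"z":0,"jaw":1},{"rx":0,"ry":0,"rz":-0.995,"x":-0.172,"y":0.2,"z":0,"jaw":1},{"rx":0,"ry":0,"rz":-0.995,"x":-0.172,"y":0.2,"z":0,"jaw":1},{"rx":0,"ry":0,"rz":-0.995,"x":-0.172,"y":0.2,"z":0,"jaw":1},{"rx":0,"ry":0,"rz":-0.995,"x":-0.172,"y":0.2,"z":0,"jaw":1},{"rx":0,"ry":0,"rz":-0.995,"x":-0.172,"y":0.2,"z":0,"jaw":1},{"rx":0,"ry":0,"rz":-0.995,"x":-0.172,"y":0.2,"z":0,"jaw":1},{"rx":0,"ry":0,"rz":-0.995,"x":-0.172,"y":0.2,"z":0,"jaw":1}]' && python3 -m jog '[{"rx":0,"ry":0,"rz":-0.995,"x":-0.172,"y":0.2,"z":0,"jaw":1},{"rx":0,"ry":0,"rz":0,"x":0,"y":0,"z":0,"jaw":1},{"rx":0,"ry":0,"rz":0,"x":0,"y":0,"z":0,"jaw":1},{"rx":0,"ry":0,"rz":0,"x":0,"y":0,"z":0,"jaw":1}]'
cat > look.py <<'E'
from h import *
def blobs(cam,lo=(3,150,60),hi=(18,255,255),amin=40,z=.034,tag='x'):
    cp=camera_params(cam);a=grab_frame(cam);save(a,tag)
    m=cv2.inRange(cv2.cvtColor(a,cv2.COLOR_RGB2HSV),lo,hi)
    n,l,s,ce=cv2.connectedComponentsWithStats(m)
    for i in range(1,n):
        if s[i][4]<amin: continue
        p=np.argwhere(l==i)[:,::-1].astype(np.float32)
        w=np.array([pt(cp,u,v,z)[:2] for u,v in p])
        if not(.4<w[:,0].mean()<.64 and -.26<w[:,1].mean()<.02): continue
        rc=cv2.minAreaRect((w*1000).astype(np.float32))
        print(s[i],'ctr',np.round(rc[0],1),'size',np.round(rc[1],1),'ang',round(rc[2],1))
E
python3 - <<'E'
from look import *
o=get_obs();print(o['tcp_pos'],o['orientation'],o['joints'])
blobs('wrist',tag='w7')
print('top');blobs('top',tag='t7',amin=15)
E
```

```text
clock: 10.9
tcp_pos: [0.4924, -0.0682, 0.2053]
orientation: [-3.141, -0.005, 0.003]
contact_force: [0.2, -0.9, -0.1]
grip_width: 0.0855
gripper_force: 0.0
clock: 11.4
tcp_pos: [0.4836, -0.0573, 0.2059]
orientation: [-3.131, 0.257, 0.0]
contact_force: [1.6, 0.2, -0.7]
grip_width: 0.0854
gripper_force: 0.0
[ 0.48364876 -0.05728713  0.20592164] [-3.13102758e+00  2.57054421e-01  3.67086133e-04] [ 0.3440493   0.22524271 -0.40377889  1.99888169  0.10895153  0.93811073
 -1.84980528]
[367  44  24  53 424] ctr [ 583.7 -135.1] size [22.  46.9] ang 81.5
[340  53  10  45 362] ctr [ 584.6 -101.9] size [ 8.4 40. ] ang 79.9
[442  55  19  44 485] ctr [ 566.9 -204.5] size [14.3 39.4] ang 80.4
[281  78  13  20 168] ctr [583.3 -44.2] size [17.8  9.1] ang 9.0
[331 134  15  78 875] ctr [488.9 -80.4] size [15.1 83.6] ang 83.9
[291 151   7  59 362] ctr [489.2 -33.9] size [ 6.4 63.8] ang 79.6
top
[386 187   4  13  29] ctr [ 565.8 -209. ] size [ 6.7 39.5] ang 80.9
```

The orange blobs confirm the clamp yaw (about -100°) and the handle-to-trigger spacing (46.7 mm against 46.5). Descending.

```bash
python3 -m jog '[{"rx":0,"ry":0,"rz":0,"x":0.05,"y":0.045,"z":-0.7,"jaw":1},{"rx":0,"ry":0,"rz":0,"x":0,"y":0,"z":-0.9,"jaw":1},{"rx":0,"ry":0,"rz":0,"x":0,"y":0,"z":-0.7,"jaw":1},{"rx":0,"ry":0,"rz":0,"x":0,"y":0,"z":-0.4,"jaw":1},{"rx":0,"ry":0,"rz":0,"x":0,"y":0,"z":-0.4,"jaw":1},{"rx":0,"ry":0,"rz":0,"x":0,"y":0,"z":-0.2,"jaw":1},{"rx":0,"ry":0,"rz":0,"x":0,"y":0,"z":0,"jaw":1},{"rx":0,"ry":0,"rz":0,"x":0,"y":0,"z":0,"jaw":1}]' 20;python3 -m jog '[{"rx":0,"ry":0,"rz":0,"x":0,"y":0,"z":0,"jaw":0.58},{"rx":0,"ry":0,"rz":0,"x":0,"y":0,"z":0,"jaw":0.58},{"rx":0,"ry":0,"rz":0,"x":0,"y":0,"z":0,"jaw":0.58}]' 20
```

```text
clock: 12.5
tcp_pos: [0.4871, -0.0541, 0.0088]
orientation: [3.131, -0.259, 0.002]
contact_force: [0.5, -1.2, 0.7]
grip_width: 0.085
gripper_force: 0.0
clock: 12.88
tcp_pos: [0.4866, -0.054, 0.0084]
orientation: [3.131, -0.259, 0.001]
contact_force: [0.1, 0.0, -0.6]
grip_width: 0.0678
gripper_force: 0.0
```

```bash
python3 -m jog '[{"rx":0,"ry":0,"rz":0,"x":0,"y":0,"z":-0.06,"jaw":0.58},{"rx":0,"ry":0,"rz":0,"x":0,"y":0,"z":0,"jaw":0.5},{"rx":0,"ry":0,"rz":0,"x":0,"y":0,"z":0,"jaw":0.46},{"rx":0,"ry":0,"rz":0,"x":0,"y":0,"z":0,"jaw":0.46}]';python3 -m jog '[{"rx":0,"ry":0,"rz":0,"x":0.006,"y":0.035,"z":0,"jaw":0.35},{"rx":0,"ry":0,"rz":0,"x":0.006,"y":0.035,"z":0,"jaw":0.25},{"rx":0,"ry":0,"rz":0,"x":0.006,"y":0.035,"z":0,"jaw":0.15},{"rx":0,"ry":0,"rz":0,"x":0.006,"y":0.035,"z":0,"jaw":0.07},{"rx":0,"ry":0,"rz":0,"x":0,"y":0,"z":0,"jaw":0.07},{"rx":0,"ry":0,"rz":0,"x":0,"y":0,"z":0,"jaw":0.07}]'
python3 - <<'E'
from look import *
blobs('wrist',tag='w8',amin=60)
print('top');blobs('top',tag='t8',amin=10)
E
```

```text
clock: 13.38
tcp_pos: [0.4862, -0.0539, 0.0045]
orientation: [3.131, -0.259, -0.001]
contact_force: [-1.2, -0.2, 2.6]
grip_width: 0.0625
gripper_force: 4.8
clock: 14.12
tcp_pos: [0.4875, -0.0469, 0.0049]
orientation: [3.129, -0.26, -0.001]
contact_force: [-3.4, -4.1, 7.9]
grip_width: 0.046
gripper_force: 6.8
[ 414    0   25   82 1446] ctr [577.4 -99.5] size [ 6.6 25.1] ang 81.0
[550   0  35  76 852] ctr [ 570.5 -147.8] size [26.  11.4] ang 8.8
[627   0  13  11  76] ctr [ 578.2 -170.7] size [4.9 3. ] ang 82.3
[616  21  17  19  96] ctr [ 570.8 -168.2] size [8.3 3.1] ang 37.8
[248  29  36  54 912] ctr [582.4 -44.8] size [16.4  8.6] ang 11.0
[586  39  41  36 635] ctr [ 563.  -163.3] size [14.5 11.4] ang 81.6
[ 325  189   57  160 4869] ctr [492.8 -61.4] size [15.8 77.8] ang 73.3
[ 282  221   16  127 1497] ctr [490.1 -35.7] size [ 5.2 62.8] ang 80.8
top
[353 181   4  10  30] ctr [ 590.6 -103.9] size [ 9.6 28.9] ang 89.3
[359 180   8   7  16] ctr [ 595.8 -131.9] size [17.2 22.5] ang 52.7
[334 186   4   6  17] ctr [582.4 -43.4] size [16.2  9.1] ang 17.8
[384 186   4  13  28] ctr [ 569.1 -201.4] size [ 7.7 39. ] ang 82.7
```

```bash
python3 -m jog '[{"rx":0,"ry":0,"rz":0,"x":-0.006,"y":-0.035,"z":0,"jaw":0.17},{"rx":0,"ry":0,"rz":0,"x":-0.006,"y":-0.035,"z":0,"jaw":0.27},{"rx":0,"ry":0,"rz":0,"x":-0.006,"y":-0.035,"z":0,"jaw":0.37},{"rx":0,"ry":0,"rz":0,"x":-0.006,"y":-0.035,"z":0,"jaw":0.55},{"rx":0,"ry":0,"rz":0,"x":0,"y":0,"z":0,"jaw":0.57},{"rx":0,"ry":0,"rz":0,"x":0,"y":0,"z":0,"jaw":0.57}]'
python3 - <<'E'
from look import *
print('top');blobs('top',tag='t9',amin=10)
E
python3 -m jog '[{"rx":0,"ry":0,"rz":0,"x":0,"y":0,"z":0,"jaw":0.45},{"rx":0,"ry":0,"rz":0,"x":0.006,"y":0.035,"z":0,"jaw":0.35},{"rx":0,"ry":0,"rz":0,"x":0.006,"y":0.035,"z":0,"jaw":0.25},{"rx":0,"ry":0,"rz":0,"x":0.006,"y":0.035,"z":0,"jaw":0.15},{"rx":0,"ry":0,"rz":0,"x":0.006,"y":0.035,"z":0,"jaw":0.07},{"rx":0,"ry":0,"rz":0,"x":0,"y":0,"z":0,"jaw":0.07},{"rx":0,"ry":0,"rz":0,"x":0,"y":0,"z":0,"jaw":0.07}]'
python3 - <<'E'
from look import *
print('top');blobs('top',tag='t10',amin=10)
E
```

```text
clock: 14.98
tcp_pos: [0.4867, -0.0539, 0.0046]
orientation: [-3.131, 0.259, -0.001]
contact_force: [-0.5, 0.2, 0.0]
grip_width: 0.0675
gripper_force: 0.0
top
[353 182   4   9  26] ctr [ 588.8 -103. ] size [ 9.3 26.5] ang 75.4
[358 182   9   8  26] ctr [ 590.4 -127.8] size [25.7 22.5] ang 89.7
[334 185   3   6  15] ctr [584.5 -41.7] size [ 6.4 16. ] ang 89.5
[383 187   4  13  29] ctr [ 565.9 -199.3] size [ 7.2 39.5] ang 80.9
clock: 15.9
tcp_pos: [0.4877, -0.0469, 0.0051]
orientation: [3.129, -0.26, -0.0]
contact_force: [-2.2, -4.0, 8.6]
grip_width: 0.0458
gripper_force: 6.8
top
[353 181   4  10  28] ctr [ 590.5 -104.2] size [ 9.4 29. ] ang 78.1
[363 181   4   6  10] ctr [ 597.9 -135.7] size [ 9.1 16.3] ang 70.9
[358 184   5   6  12] ctr [ 585.9 -122.6] size [12.4 14.3] ang 55.9
[334 186   4   6  17] ctr [582.4 -43.4] size [16.2  9.1] ang 17.8
[381 186   4  12  24] ctr [ 570.8 -192.6] size [ 6.7 36.2] ang 82.7
[358 191   8   4  14] ctr [ 567.5 -125.2] size [22.4  8.8] ang 78.3
```

```bash
python3 -m jog '[{"rx":0,"ry":0,"rz":0,"x":-0.006,"y":-0.035,"z":0,"jaw":0.17},{"rx":0,"ry":0,"rz":0,"x":-0.006,"y":-0.035,"z":0,"jaw":0.27},{"rx":0,"ry":0,"rz":0,"x":-0.006,"y":-0.035,"z":0,"jaw":0.37},{"rx":0,"ry":0,"rz":0,"x":-0.006,"y":-0.035,"z":0,"jaw":0.55},{"rx":0,"ry":0,"rz":0,"x":0,"y":0,"z":0,"jaw":0.57},{"rx":0,"ry":0,"rz":0,"x":0,"y":0,"z":0,"jaw":0.57}]'
python3 -m jog '[{"rx":0,"ry":0,"rz":0,"x":0,"y":0,"z":0,"jaw":0.45},{"rx":0,"ry":0,"rz":0,"x":0.006,"y":0.035,"z":0,"jaw":0.35},{"rx":0,"ry":0,"rz":0,"x":0.006,"y":0.035,"z":0,"jaw":0.25},{"rx":0,"ry":0,"rz":0,"x":0.006,"y":0.035,"z":0,"jaw":0.15},{"rx":0,"ry":0,"rz":0,"x":0.006,"y":0.035,"z":0,"jaw":0.07},{"rx":0,"ry":0,"rz":0,"x":0,"y":0,"z":0,"jaw":0.07},{"rx":0,"ry":0,"rz":0,"x":0,"y":0,"z":0,"jaw":0.07}]'
python3 -m jog '[{"rx":0,"ry":0,"rz":0,"x":-0.006,"y":-0.035,"z":0,"jaw":0.17},{"rx":0,"ry":0,"rz":0,"x":-0.006,"y":-0.035,"z":0,"jaw":0.27},{"rx":0,"ry":0,"rz":0,"x":-0.006,"y":-0.035,"z":0,"jaw":0.37},{"rx":0,"ry":0,"rz":0,"x":-0.006,"y":-0.035,"z":0,"jaw":0.55},{"rx":0,"ry":0,"rz":0,"x":0,"y":0,"z":0,"jaw":0.57},{"rx":0,"ry":0,"rz":0,"x":0,"y":0,"z":0,"jaw":0.57}]'
python3 - <<'E'
from look import *
print('top');blobs('top',tag='t11',amin=10)
print('scene');blobs('scene',tag='s11',amin=10)
E
```

```text
clock: 16.7
tcp_pos: [0.4866, -0.0539, 0.0046]
orientation: [-3.131, 0.259, -0.001]
contact_force: [0.9, -0.2, 0.3]
grip_width: 0.0673
gripper_force: 0.0
clock: 17.58
tcp_pos: [0.4877, -0.0469, 0.0051]
orientation: [3.129, -0.26, -0.0]
contact_force: [-2.5, -3.6, 9.2]
grip_width: 0.0454
gripper_force: 7.0
clock: 18.32
tcp_pos: [0.4866, -0.054, 0.0046]
orientation: [-3.131, 0.259, -0.001]
contact_force: [0.4, 0.2, 0.2]
grip_width: 0.0671
gripper_force: 0.0
top
[359 180   8   9  26] ctr [ 593.7 -130.8] size [19.5 28.1] ang 67.6
[353 182   4   9  27] ctr [ 589.  -103.9] size [ 9.6 25.7] ang 89.3
[334 185   4   6  17] ctr [584.3 -42.8] size [16.2  9.1] ang 17.8
[358 189   8   6  16] ctr [ 570.9 -125. ] size [25.6 11.5] ang 62.9
scene
[346 198   3   5  10] ctr [579.2 -50. ] size [13.9  6. ] ang 46.1
[360 206  14  11  57] ctr [ 597.2 -111.5] size [30.1 40.1] ang 71.9
[354 212   7   7  34] ctr [ 565.4 -106.2] size [20.  17.7] ang 47.8
[311 214  11   7  32] ctr [472.6 -31.2] size [ 8.7 31.7] ang 77.6
[342 219   3   5  13] ctr [521.6 -93.3] size [13.2  5.8] ang 46.5
[319 227  10  11  61] ctr [456.1 -81.8] size [40.8 14.8] ang 5.9
[371 229  12  11  42] ctr [ 562.3 -186. ] size [12.9 43.5] ang 86.2
```

```bash
python3 -m jog '[{"rx":0,"ry":0,"rz":0,"x":0,"y":0,"z":0,"jaw":0.45},{"rx":0,"ry":0,"rz":0,"x":0.006,"y":0.035,"z":0,"jaw":0.35},{"rx":0,"ry":0,"rz":0,"x":0,"y":0,"z":0,"jaw":0.35}]'
python3 -m jog '[{"rx":0,"ry":0,"rz":0,"x":0.006,"y":0.035,"z":0,"jaw":0.25},{"rx":0,"ry":0,"rz":0,"x":0,"y":0,"z":0,"jaw":0.25}]'
python3 -m jog '[{"rx":0,"ry":0,"rz":0,"x":0.006,"y":0.035,"z":0,"jaw":0.15},{"rx":0,"ry":0,"rz":0,"x":0,"y":0,"z":0,"jaw":0.15}]'
python3 -m jog '[{"rx":0,"ry":0,"rz":0,"x":0.006,"y":0.035,"z":0,"jaw":0.07},{"rx":0,"ry":0,"rz":0,"x":0,"y":0,"z":0,"jaw":0.07},{"rx":0,"ry":0,"rz":0,"x":0,"y":0,"z":0,"jaw":0.07}]'
python3 - <<'E'
from look import *
print('scene');blobs('scene',tag='s12',amin=10)
E
```

```text
clock: 18.8
tcp_pos: [0.4867, -0.0522, 0.0051]
orientation: [3.13, -0.26, -0.0]
contact_force: [-2.6, -0.1, 8.4]
grip_width: 0.0576
gripper_force: 7.5
clock: 19.05
tcp_pos: [0.487, -0.0506, 0.0051]
orientation: [3.129, -0.26, -0.0]
contact_force: [-3.0, -1.9, 10.0]
grip_width: 0.0535
gripper_force: 6.9
clock: 19.3
tcp_pos: [0.4873, -0.0488, 0.0051]
orientation: [3.129, -0.26, -0.0]
contact_force: [-2.3, -1.7, 9.2]
grip_width: 0.0495
gripper_force: 6.9
clock: 19.68
tcp_pos: [0.4877, -0.047, 0.0051]
orientation: [3.129, -0.261, -0.0]
contact_force: [-2.7, -2.5, 10.2]
grip_width: 0.0458
gripper_force: 6.8
scene
[346 198   3   5  11] ctr [579.3 -49.9] size [14.  6.] ang 46.1
[354 205  17  14  83] ctr [ 585.3 -107.8] size [26.6 58.5] ang 72.8
[312 215  10   6  28] ctr [471.6 -33.9] size [ 8.7 29.1] ang 77.6
[338 216   4   4  13] ctr [522.  -78.2] size [9.9 8.7] ang 46.8
[314 222  12  11  77] ctr [459.6 -61.1] size [19.9 38.3] ang 84.7
[370 227  12  11  41] ctr [ 565.9 -178.3] size [11.6 45.9] ang 87.3
```

```bash
python3 -m jog '[{"rx":0,"ry":0,"rz":0,"x":-0.006,"y":-0.035,"z":0,"jaw":0.17},{"rx":0,"ry":0,"rz":0,"x":-0.006,"y":-0.035,"z":0,"jaw":0.27},{"rx":0,"ry":0,"rz":0,"x":-0.006,"y":-0.035,"z":0,"jaw":0.37},{"rx":0,"ry":0,"rz":0,"x":-0.006,"y":-0.035,"z":0,"jaw":0.55},{"rx":0,"ry":0,"rz":0,"x":0,"y":0,"z":0,"jaw":0.57},{"rx":0,"ry":0,"rz":0,"x":0,"y":0,"z":0,"jaw":0.57}]'
python3 -m jog '[{"rx":0,"ry":0,"rz":0,"x":0,"y":0,"z":0,"jaw":0.45},{"rx":0,"ry":0,"rz":0,"x":0.006,"y":0.035,"z":0,"jaw":0.35},{"rx":0,"ry":0,"rz":0,"x":0,"y":0,"z":0,"jaw":0.35}]'
python3 -m jog '[{"rx":0,"ry":0,"rz":0,"x":0.003,"y":0.018,"z":0,"jaw":0.3},{"rx":0,"ry":0,"rz":0,"x":0,"y":0,"z":0,"jaw":0.3}]' | egrep 'clock|grip|force'
python3 -m jog '[{"rx":0,"ry":0,"rz":0,"x":0.003,"y":0.018,"z":0,"jaw":0.25},{"rx":0,"ry":0,"rz":0,"x":0,"y":0,"z":0,"jaw":0.25}]'| egrep 'clock|grip|force'
python3 - <<'E'
from look import *
print('scene');blobs('scene',tag='s13',amin=10)
E
```

```text
clock: 20.48
tcp_pos: [0.4867, -0.054, 0.0046]
orientation: [-3.131, 0.259, -0.001]
contact_force: [0.3, -0.5, 0.2]
grip_width: 0.0671
gripper_force: 0.0
clock: 20.85
tcp_pos: [0.4868, -0.0522, 0.0051]
orientation: [3.13, -0.26, 0.0]
contact_force: [-2.5, -1.5, 9.0]
grip_width: 0.0579
gripper_force: 7.4
clock: 21.1
contact_force: [-3.5, -1.8, 10.1]
grip_width: 0.0556
gripper_force: 7.6
clock: 21.35
contact_force: [-3.8, -2.2, 9.9]
grip_width: 0.0541
gripper_force: 7.8
scene
[362 206  11   6  26] ctr [ 603.4 -110.1] size [16.3 28.8] ang 36.9
[355 210  13   9  46] ctr [ 576.3 -108.8] size [19.9 39.3] ang 77.2
[312 215  10   7  31] ctr [472.4 -34.1] size [ 8.7 30.8] ang 77.7
[339 217   4   6  13] ctr [522.3 -85.4] size [18.4  7.3] ang 80.4
[316 225  11  11  64] ctr [457.2 -71.8] size [17.2 38.2] ang 87.8
[369 226  12  11  41] ctr [ 567.  -174.5] size [44. 13.] ang 0.5
```

```bash
python3 -m jog '[{"rx":0,"ry":0,"rz":0,"x":0.003,"y":0.018,"z":0,"jaw":0.2},{"rx":0,"ry":0,"rz":0,"x":0,"y":0,"z":0,"jaw":0.2}]' | egrep 'clock|grip|force'
python3 -m jog '[{"rx":0,"ry":0,"rz":0,"x":0.003,"y":0.018,"z":0,"jaw":0.16},{"rx":0,"ry":0,"rz":0,"x":0,"y":0,"z":0,"jaw":0.16}]'| egrep 'clock|grip|force'
```

```text
clock: 21.65
contact_force: [-3.2, -2.3, 12.2]
grip_width: 0.0514
gripper_force: 8.8
clock: 21.9
contact_force: [-4.0, -3.6, 13.0]
grip_width: 0.0498
gripper_force: 9.3
```

```bash
python3 -m jog '[{"rx":0,"ry":0,"rz":0,"x":0.003,"y":0.018,"z":0,"jaw":0.11},{"rx":0,"ry":0,"rz":0,"x":0,"y":0,"z":0,"jaw":0.11}]' | egrep 'clock|grip|force'
python3 -m jog '[{"rx":0,"ry":0,"rz":0,"x":0.002,"y":0.014,"z":0,"jaw":0.08},{"rx":0,"ry":0,"rz":0,"x":0,"y":0,"z":0,"jaw":0.08},{"rx":0,"ry":0,"rz":0,"x":0,"y":0,"z":0,"jaw":0.08}]'
python3 - <<'E'
from look import *
print('scene');blobs('scene',tag='s14',amin=10)
cp=camera_params('wrist');a=grab_frame('wrist');save(a,'w14')
hs=cv2.cvtColor(a,cv2.COLOR_RGB2HSV)
print('wood lit half in scene:');blobs('scene',lo=(8,60,60),hi=(25,200,255),amin=20,z=.07,tag='s15')
E
```

```text
clock: 22.15
contact_force: [-4.2, -3.0, 14.4]
grip_width: 0.0473
gripper_force: 10.4
clock: 22.52
tcp_pos: [0.4875, -0.0473, 0.0055]
orientation: [3.128, -0.262, -0.001]
contact_force: [-4.7, -3.3, 14.3]
grip_width: 0.0464
gripper_force: 10.9
scene
[346 199   3   4  10] ctr [578.1 -51.2] size [10.5  6. ] ang 46.2
[367 205   6   8  18] ctr [ 607.3 -116.6] size [24.1 13.7] ang 35.1
[355 206  13  13  55] ctr [ 581.3 -107.5] size [18.2 49.4] ang 84.5
[312 215  10   6  28] ctr [471.6 -33.9] size [ 8.7 29.1] ang 77.7
[338 216   4   5  14] ctr [520.9 -79.4] size [13.2  8.7] ang 46.8
[314 223  12  10  70] ctr [459.  -62.2] size [38.7 19.3] ang 6.2
[369 226  12  11  46] ctr [ 567.1 -175.4] size [14.  43.8] ang 87.3
wood lit half in scene:
[355 204  27  33 541] ctr [ 565.8 -152.1] size [93.2 70.1] ang 79.7
[312 215  10   6  20] ctr [458.7 -49. ] size [ 8.4 28.2] ang 77.7
[314 223  12  10  42] ctr [445.8 -76.9] size [21.  35.7] ang 80.5
```

The grip force has risen 4 N above the free stroke, which is about 8 N on the pad, or 4.4 mm. The pad plate stayed put while the bar advanced. One check that it is at rest, then hand in.

```bash
python3 -m jog '[{"rx":0,"ry":0,"rz":0,"x":0,"y":0,"z":0,"jaw":0.08},{"rx":0,"ry":0,"rz":0,"x":0,"y":0,"z":0,"jaw":0.08},{"rx":0,"ry":0,"rz":0,"x":0,"y":0,"z":0,"jaw":0.08},{"rx":0,"ry":0,"rz":0,"x":0,"y":0,"z":0,"jaw":0.08}]'
python3 -c "
from bench import r
print(r.hand_in())"
```

```text
clock: 23.18
tcp_pos: [0.4876, -0.0473, 0.0055]
orientation: [3.128, -0.262, -0.0]
contact_force: [-4.7, -3.6, 15.5]
grip_width: 0.0465
gripper_force: 10.9
the job is handed in; nothing more can be done
None
```

I handed the job in at 23.2 s with the halves clamped together and the trigger still squeezed; the pad is pushed in about 4.4 mm, judged from the grip force because I had no picture views left to check it, and `hand_in` gave no verdict.

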